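Clamp the sample holder until the force tab pops

TASK

Take the sample holder out of the tray by its black grip and slide it, cell end first, into the mouth of the screw clamp until it lies flat on the bed against the end stop. Then turn the clamp's black hexagonal knob clockwise, with as many grips as it takes, until the sprung metal tab pops out of the side of the clamp, and stop there at once: a little further and the cell cracks. Leave the holder clamped and let go, without disturbing the glassware and other things on the bench.

Things in the scene. Friction and masses are not known exactly. Their poses are not given: they have to be found in the camera images.
- clamp: White C-shaped screw clamp fixed to the bench, 165 mm long, 75 mm wide. Origin on the bench under the vertical screw axis; x points into the clamp: the open mouth is at -x, the column at x = 42 to 68 mm. The 32 mm wide overhead arm spans x = -17 to 68 mm, z = 80 to 98 mm. The holder goes in along +x, between bed and screw foot.
- bed_top (a point): Point on the steel bed's top, under the screw axis, 44 mm above the bench; clamp's axes. The bed is sprung (16 N per mm, preloaded 10 N) and spans x = -71 to 34 mm from here. Two side rails 7 mm high have inner faces at y = -20 and +20 mm and flare out over x = -72 to -50 mm; the end stop, as high, has its face at x = 28 mm. Sinks when loaded.
- screw: Screw that carries knob and foot; moves straight down 16 mm per clockwise turn of the knob (2.55 mm per rad) and does not unscrew by itself. Clamp's axes; origin on its axis, at the bench when unscrewed. Its foot, 24 mm across, starts 10 to 16.5 mm over the bed, exact height unknown. The tab trips at about 34 N of screw force on the holder; above 48 N the cell cracks.
- knob_grip (a point): Centre of the black hexagonal knob, 34 mm across flats, 26 mm high, 146 mm above the bench when unscrewed; z up. Flats face its own +y and -y and every 60 degrees. Clockwise from above (yaw falls) tightens; 1.6 to 4.1 rad needed. Stiff: 0.15 N m free, 0.25 when the tab trips. It starts 0 to 0.3 rad clockwise of the clamp's axes. 34 mm free below it, round the 15 mm screw.
- tab (a joint): Sprung aluminium tab, 26 mm wide, in the dark housing on the clamp's +y side; 0 = in (its end 66 mm from the screw axis), 0.016 m = popped out to 82 mm. It stays in until the screw force on the bed reaches the set force, then snaps out in one go and stays out.
- holder_grip (a point): Centre of the black grip of the loose sample holder, where to grasp: an upright block 20 mm along x, 16 mm along y, 36 mm high, standing at the rear end of the plate; this point is 30 mm above the plate's underside. x points along the plate to the cell end, z up. Mass about 0.16 kg.
- holder_cell (a point): Centre of the round glass cell on top of the holder's flat aluminium plate, 91 mm ahead of the grip centre along x and 8 mm above the underside. The plate is 129 mm long, 36 mm wide, 8 mm thick; its front end (nose, 28 mm wide) is 28 mm ahead of the cell, its rear end 101 mm behind. Against the stop the cell is under the screw axis. It starts flat in the tray.
- tray: White enamelled tray with blue rim, 220 mm in x, 320 mm in y, 22 mm high (rim bead to 26 mm), floor 4 mm thick; fixed. Origin at the centre of its underside.
- weigh_jar: Glass weighing jar in the tray, 40 mm across, 50 mm high; leave alone. Origin under its centre.
- beaker: Glass beaker in the tray, 50 mm across, 60 mm high; leave alone. Origin under its centre.
- amber_bottle: Large amber bottle, 90 mm across, 200 mm high; leave alone. Origin under its centre.
- small_bottle: Small amber bottle, 56 mm across, 100 mm high; leave alone. Origin under its centre.
- tip_box: Grey box, 120 x 80 x 60 mm high; leave alone. Origin under its centre.
- dish: Small white dish, 70 mm across, 20 mm high; leave alone. Origin under its centre.
- pipette: White pipette lying on the bench, about 220 mm long, 24 mm thick; leave alone. Origin on the bench under it.
Not all that is in view belongs to the job. Of the things shaped like the part that bears holder_grip, the aluminium one is meant. Leave any purple look-alike of the clamp alone.

How it is judged (in metres and radians):
On the way, in this order (a step that is already met when the one before it is completed fails the run):
1. the holder lies flat on the clamp's bed, home against the end stop (x of holder_cell in the frame of clamp above -0.005 m and z of holder_cell in the frame of clamp between 0.045 and 0.055 m and z of holder_grip in the frame of clamp below 0.078 m and value of joint tab below 0.004 m), for 0.2 s.
2. the screw presses on the holder and the tab has popped out (value of joint tab above 0.012 m and contact force between screw and holder above 24 N), for 0.2 s.
At the end, for the whole second after the job is handed in: The tab is out by more than 12 mm, the screw still presses on the holder with more than 24 N and is at rest, and the holder lies on the bed within 6 mm of its home position against the stop (all of step 2 and x of holder_cell in the frame of clamp above -0.006 m and z of holder_cell in the frame of clamp above 0.043 m and linear speed of screw below 0.002 m/s); the robot touches nothing.
It fails at once if the screw presses the holder with more than 48 N: the cell cracks (contact force between screw and holder above 48 N).
It fails at once if a bystander is moved more than 30 mm (distance of any of weigh_jar, beaker, amber_bottle, small_bottle, tip_box, dish, pipette from where it was at the start of the episode above 0.03 m).
It also fails if it takes over 72 s, if anything falls off the work surface, if the arm or the gripper's body presses on something with over 40 N, if the wrist force passes 120 N, or if a joint passes its speed limit or range.

ROBOT

A 6-joint arm with a two-finger parallel gripper is mounted at the origin on the work surface. World frame = base frame: x ahead of the robot, y to its left, z up, the work surface at z = 0. Lengths are in m, angles in degrees, forces in N, time in s.
With the tool pointing down it reaches from about 0.425 to 0.925 m from the base axis. Payload 12.5 kg.
Tool frame: the origin (TCP) lies midway between the tips of the shut fingers; the grasp point (between the pads) lies 19 mm behind it (tcp_to_grasp is the distance from the TCP to the grasp point, in m); z points along the fingers, y is the line along which they close (so a half turn about z gives the same grasp; the last joint's range is limited). The gripper opens to 85 mm and grips with 20 to 120 N. Pads are 22 mm wide; open, the fingers measure 114 mm over their backs; the gripper's body (76 mm by 85 mm) begins 54 mm behind the grasp point. The pads swing forward as they close: fully open they stand 13 mm farther back than shut.
Start: joints at [-6.05, 28.126, 89.318, -0, 62.55, -6.05], TCP at [0.625, 0, 0.231] pointing down, gripper open.
Joint ranges: [-177.58, 177.58], [-47.91, 125.51], [2.72, 160], [-65.01, 245.01], [3.68, 167.84], [-153.87, 153.87]. Speed limits (degrees/s): [127.2, 127.2, 159.86, 180, 180, 180].

INTERFACE

Orientations are given as [roll, pitch, yaw] about the fixed x, y, z axes, in that order (R = Rz(yaw) Ry(pitch) Rx(roll)).
In Python, from workcell import * gives the robot as it stands.
- The arm moves only by the tool carry_out, never from a script. Its argument "series" is a list of rows, each a list of 6 numbers: the shift along the tool's x, y, z in m, then the turn, a rotation vector about the tool's x, y, z in rad. A call has 1 to 10 rows; each row is the pose to reach, as a shift and turn from the pose commanded when the call began, along the tool's axes at that moment; what a row does not reach only later rows make up. A row lasts 1/12 s, in which the tool goes at most 41.7 mm and 7.16 degrees, less where a joint would pass 70% of its speed; a pose out of reach is approached as far as the arm can. A call with a gripper value outside its range is refused whole. "fingers" is the opening, from -1 (shut) to 1 (fully open), so that 0 is half open, set as the call begins (left out, the last holds). The fingers move at their own pace and stop on an object; "squeeze" is the grip in N (left out, the last holds). Time passes only in rows, so rows that repeat a pose let the fingers close. It gives the time, the measured TCP pose, the force, the opening and the grip force at its end, in the units of the state.
- observe(): the state, without advancing time (a new reading comes with each control period).
- capture(name): name is "scene" or "side" or "wrist"; returns the picture (420x560x3 uint8, blue, green, red); there is no depth.
- camera_model(name): a dict with "mtx" (3x3 intrinsics, pixels), "pose" (4x4, takes a point from camera to world coordinates). Camera axes: x right, y down, z forward; pixel columns grow to the right and rows downward; lengths in m; the calibration is good to about 2 mm. A picture is of the moment at which its call begins: read the wrist's pose just before it. camera_model takes no time and is no camera call; for the wrist camera it gives the pose at the moment of the call.
- finish_job(): hands the job in; it is judged then, once.
The state is a dict: "clock": time; "joints": joint angles; "joint_velocities": joint speeds; "joint_efforts": joint torques, N m; "tcp_pos": TCP position; "tool_rot": TCP orientation; "force": force on the tool from outside, world axes, zero at the start; "ft_torque": the same for the moment, N m; "finger_gap": opening from 0.0 (shut) to 1.0 (fully open); "gripper_force": force on a finger pad.
Only numpy, scipy, OpenCV 4.12 (cv2) and the standard library are available. Lean on these libraries where they do the work, as an engineer would, in place of code of your own. Each camera call takes 0.05 s, during which the arm holds its last target. There are 200 camera calls.

## Working session

There is one attempt and no reset: what is moved stays moved. The work goes in short steps, Python scripts to look and compute and a tool call to move; the robot and the scene stay as the last step left them, time stands still between calls to the robot, and variables do not carry over. Pictures are saved under pics/ and viewed, at most 10 in all, crops included, and the job is handed in when it is done.

Besides the shell and the picture viewer there is one more tool, called after "Call:" as name([rows], argument=value, ...), one row to a line, values as JSON. carry_out: Moves the arm, as the interface text tells. Its arguments: {"type":"object","properties":{"series":{"type":"array"},"fingers":{"type":"number"},"squeeze":{"type":"number"}},"required":["series"]}

```bash
ls; mkdir -p pics
python3 - <<'E'
from workcell import *
import cv2,numpy as np
s=observe();print(s)
a=capture("scene");b=capture("side")
cv2.imwrite("pics/scene.png",a);cv2.imwrite("pics/side.png",b)
for n in("scene","side","wrist"):
    m=camera_model(n);print(n,np.round(m["mtx"],1).tolist(),np.round(m["pose"],4).tolist())
E
```

```text
pics
{'clock': 0.0, 'joints': array([-6.05056321e+00,  2.81649360e+01,  8.93531383e+01,  8.31734973e-04,
        6.25494284e+01, -6.04997954e+00]), 'joint_velocities': array([-0.06226799,  0.04017679, -0.07638849, -0.07085114, -0.02426114,
       -0.00380682]), 'joint_efforts': array([-2.53899279e-04, -6.18447447e+01, -2.61596632e+01, -1.41405640e-04,
        4.01603000e-03, -9.44706159e-06]), 'tcp_pos': array([6.24749442e-01, 5.11813320e-05, 2.30701083e-01]), 'tool_rot': array([-1.79932951e+02, -7.84804280e-03,  8.99990279e+01]), 'force': array([-0.10634909,  0.23157258, -0.13004823]), 'ft_torque': array([-0.03093329, -0.03231234, -0.00341787]), 'gripper_force': 0.0, 'finger_gap': 1.0000059980058682}
scene [[482.1, 0.0, 280.1], [0.0, 482.1, 209.1], [0.0, 0.0, 1.0]] [[-0.4723, 0.6481, -0.5974, 1.2467], [0.8814, 0.3388, -0.3292, 0.3399], [-0.011, -0.6821, -0.7312, 0.9819], [0.0, 0.0, 0.0, 1.0]]
side [[511.4, 0.0, 275.0], [0.0, 511.4, 204.7], [0.0, 0.0, 1.0]] [[-0.9264, -0.2272, 0.3002, 0.1202], [-0.3765, 0.5698, -0.7305, 0.9995], [-0.0051, -0.7898, -0.6134, 0.9839], [0.0, 0.0, 0.0, 1.0]]
wrist [[322.0, 0.0, 275.0], [0.0, 322.0, 212.6], [0.0, 0.0, 1.0]] [[1.0, 0.0009, -0.0011, 0.624], [0.0005, -0.9598, -0.2808, 0.0711], [-0.0013, 0.2808, -0.9598, 0.3745], [0.0, 0.0, 0.0, 1.0]]
```

View pics/scene.png

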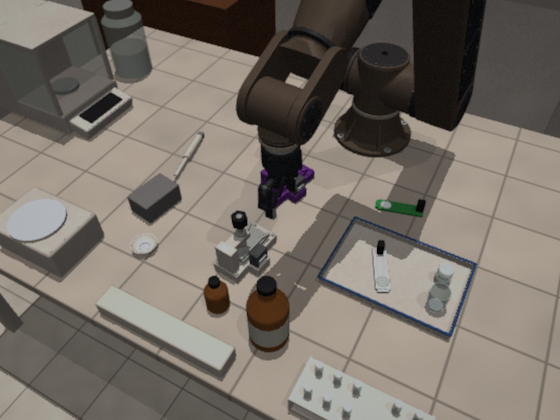

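View pics/side.png

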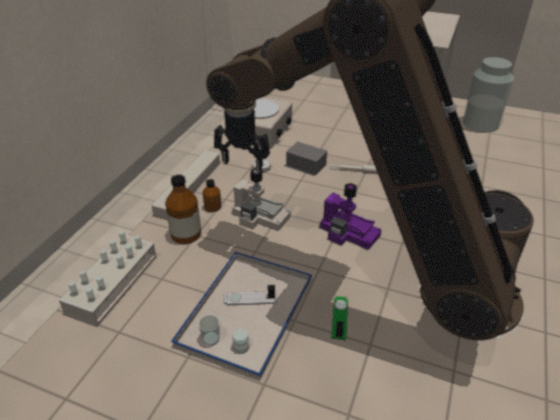

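The white clamp is at scene (245,248) and side (260,205). The purple look-alike is at scene (288,183). There are two holder candidates: the green one at scene (400,208) on the bench, and the aluminium one in the tray with its grip at (380,247) and cell at (382,282). The aluminium one is meant. I'll confirm it with an enlarged crop.

Run:
```python
import cv2,numpy as np
a=cv2.imread("pics/scene.png");b=cv2.imread("pics/side.png")
f=lambda im,x,y,w,h,k:cv2.resize(im[y:y+h,x:x+w],None,fx=k,fy=k,interpolation=cv2.INTER_CUBIC)
# 4 panels of 400x300
p=[f(a,205,203,80,60,5)[:300],f(a,340,230,80,60,5),f(b,220,160,80,60,5),f(b,215,270,80,60,5)]
cv2.imwrite("pics/crop1.png",np.vstack([np.hstack(p[:2]),np.hstack(p[2:])]))
```

```text
(no output)
```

View pics/crop1.png

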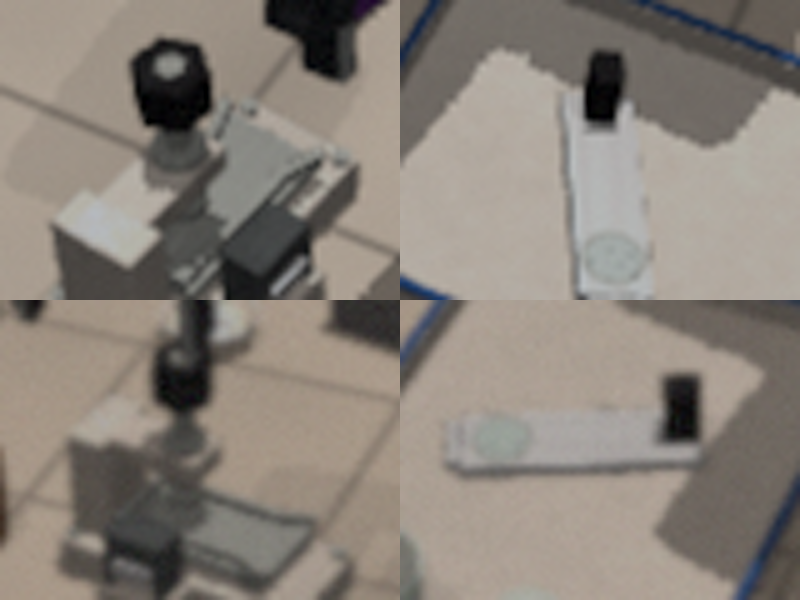

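```bash
cat > h.py <<'E'
import numpy as np,cv2
from workcell import *
def ray(n,u,v,m=None):
    m=m or camera_model(n);P=np.array(m["pose"]);d=np.linalg.solve(np.array(m["mtx"]),[u,v,1.])
    return P[:3,3],P[:3,:3]@d
def plane(n,u,v,z,m=None):
    o,d=ray(n,u,v,m);return o+d*(z-o[2])/d[2]
def tri(p,q):
    o1,d1=ray("scene",*p);o2,d2=ray("side",*q)
    t=np.linalg.lstsq(np.c_[d1,-d2],o2-o1,rcond=None)[0]
    a,b=o1+t[0]*d1,o2+t[1]*d2
    return (a+b)/2,np.linalg.norm(a-b)
E
python3 - <<'E'
from h import *
np.set_printoptions(precision=4,suppress=True)
for n,p,q,z in(("grip top",(381,241.5),(271.6,285.6),.052),("cell",(382.6,281.4),(235,297.4),.012),("knob top",(239.6,216),(256.6,170.6),.159)):
    print(n,*tri(p,q),plane("scene",*p,z),plane("side",*q,z))
# clamp direction: column top z .098 corners from scene crop
for n,c in(("a",(53,222)),("b",(93,190)),("c",(160,232)),("d",(128,270))):
    print(n,plane("scene",205+c[0]/5,203+c[1]/5,.098))
E
```

```text
grip top [0.4635 0.1927 0.0481] 0.002783586463593285 [0.4679 0.1944 0.052 ] [0.4617 0.1944 0.052 ]
cell [0.5474 0.2326 0.011 ] 0.004000314691309294 [0.5497 0.2344 0.012 ] [0.5464 0.2312 0.012 ]
knob top [ 0.6336 -0.1066  0.1587] 0.0068633172105786264 [ 0.6368 -0.103   0.159 ] [ 0.6335 -0.1115  0.159 ]
a [ 0.7024 -0.1338  0.098 ]
b [ 0.6774 -0.1277  0.098 ]
c [ 0.6841 -0.0863  0.098 ]
d [ 0.7099 -0.0877  0.098 ]
```

The top-right panel shows the aluminium plate with its black grip (381,242) and round cell (383,281), so this is the right holder. The left panels show the white clamp with its mouth toward the robot, the knob top at (240,216) and the tab housing on +y. The holder heads about 25° and the clamp about -9°. Next I go above the grip.

Call:
carry_out([
  [0.1935,-0.16,0.03,0,0,1.134],
  [0.1935,-0.16,0.03,0,0,1.134],
  [0.1935,-0.16,0.03,0,0,1.134],
  [0.1935,-0.16,0.03,0,0,1.134],
  [0.1935,-0.16,0.03,0,0,1.134],
  [0.1935,-0.16,0.03,0,0,1.134],
  [0.1935,-0.16,0.03,0,0,1.134],
  [0.1935,-0.16,0.03,0,0,1.134],
  [0.1935,-0.16,0.03,0,0,1.134],
  [0.1935,-0.16,0.03,0,0,1.134],
], fingers=0.2)

```text
clock: 0.93
tcp_pos: [0.4647, 0.1939, 0.2012]
tool_rot: [-180.0, 0.0, 24.7]
force: [0.3, -0.2, -1.1]
finger_gap: 0.605
gripper_force: 0.0
```

Call:
carry_out([
  [0,0,0,0,0,0],
  [0,0,0,0,0,0],
])

```text
clock: 1.1
tcp_pos: [0.4649, 0.1935, 0.2012]
tool_rot: [-180.0, 0.0, 25.1]
force: [-1.1, -0.3, 1.0]
finger_gap: 0.602
gripper_force: 0.0
```

Run:
```python
from h import *
import json
m=camera_model("wrist");w=capture("wrist");s=observe()
print(s["tcp_pos"],s["tool_rot"],s["joints"],s["finger_gap"],np.round(m["pose"],4).tolist())
cv2.imwrite("pics/w1.png",w)
json.dump({k:np.array(v).tolist() for k,v in m.items()},open("w1.json","w"))
```

```text
[0.46497902 0.1934632  0.20118064] [-1.79998458e+02  1.12845725e-02  2.51146495e+01] [ 1.50720343e+01  2.04532458e+01  1.08152219e+02 -5.74825235e-04
  5.14059160e+01  7.99577436e+01] 0.6059137266240471 [[0.425, -0.869, -0.2535, 0.5284], [-0.9052, -0.4076, -0.1203, 0.2238], [0.0012, 0.2806, -0.9598, 0.3449], [0.0, 0.0, 0.0, 1.0]]
```

View pics/w1.png

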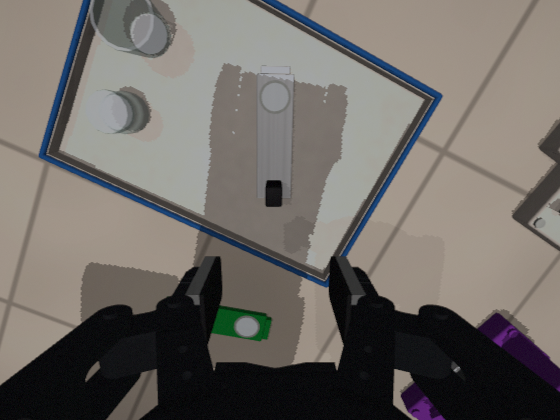

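The wrist view shows the grip top at about (274,187) and the cell at (275,97), with the green decoy at (247,327) outside the tray. I'll cast those points.

Run:
```python
from h import *
import json
m=json.load(open("w1.json"));w=cv2.imread("pics/w1.png")
roi=w[170:220,255:300].max(2)<45
ys,xs=np.nonzero(roi);print("grip px",xs.min()+255,xs.max()+255,ys.min()+170,ys.max()+170)
g=plane("w",274,187,.052,m);c=plane("w",275,97,.012,m);k=plane("w",274,206.5,.034,m)
print(g,c,k,np.linalg.norm((c-g)[:2]),np.degrees(np.arctan2(*(c-g)[1::-1])))
for v in range(180,210,3): print(v,w[v,262:290].max(1))
R=np.array(m["pose"])[:3,:3]
for (u,v) in((258,197),(259,75),(291,197),(293,75)): print(plane("w",u,v,.012,m))
```

```text
grip px 266 281 180 206
[0.47295696 0.19845469 0.052     ] [0.54669137 0.23199729 0.012     ] [0.45156729 0.1884748  0.034     ] 0.08100536574822685 24.461311783567197
180 [120 122 122 122 104  62  43  45  47  47  47  47  47  46  44  46  47  54
  81 111 121 120 121 122 123 126 126 127]
183 [119 121 122 103  52   8  11   6   6  13   6   6   5  11   9   8   2   7
   3  58  97 108 109 110 117 124 126 127]
186 [119 121 122  94   5   9  12  12   6  10  10   9   9  12   5   9   8   7
   7  41  87 107 109 110 110 119 125 126]
189 [118 121 111  71  18  26  25  26  26  26  26  28  26  25  26  24  28  27
  23  28  79 106 109 110 111 112 112 118]
192 [119 121 110  70  16  23  26  26  26  23  27  24  25  24  23  25  23  25
  21  29  80 108 109 109 110 111 112 117]
195 [119 122 110  71  18  21  24  22  24  22  24  23  21  21  22  21  21  25
  21  24  79 106 108 108 108 111 110 110]
198 [120 119 108  69  14  24  24  23  22  23  24  19  23  23  22  21  21  23
  17  27  72  98  98  98  98  99 100 100]
201 [119 120 109  72  17  19  23  22  21  20  20  22  20  21  22  21  19  19
  17  41  86 108 106 107 107 108 106 107]
204 [119 120 108  69  17  17  19  18  19  19  18  18  21  20  20  18  21  21
  19  42  86 112 117 112 106 113 117 112]
207 [120 122 122 120 115 115 115 113 114 114 115 114 114 114 114 113 114 114
 115 117 119 118 119 119 118 118 119 118]
[0.44838354 0.20579169 0.012     ]
[0.5581577  0.25430113 0.012     ]
[0.46326718 0.17406473 0.012     ]
[0.57199502 0.22483675 0.012     ]
```

The top face is rows 188–206, centred at (274,197), which puts the grip at (0.464,0.194). The cell is at (0.5467,0.232), 90.5 mm away (expected 91) and heading 24.5°. I descend and grip.

Call:
carry_out([
  [0,-0.001,0.03,0,0,0.01],
  [0,-0.001,0.06,0,0,0.01],
  [0,-0.001,0.09,0,0,0.01],
  [0,-0.001,0.12,0,0,0.01],
  [0,-0.001,0.145,0,0,0.01],
  [0,-0.001,0.165,0,0,0.01],
  [0,-0.001,0.178,0,0,0.01],
  [0,-0.001,0.184,0,0,0.01],
  [0,-0.001,0.184,0,0,0.01],
  [0,-0.001,0.184,0,0,0.01],
])

```text
clock: 1.98
tcp_pos: [0.4648, 0.1944, 0.0176]
tool_rot: [180.0, -0.0, 24.5]
force: [1.1, -0.4, 0.1]
finger_gap: 0.598
gripper_force: 0.0
```

Call:
carry_out([
  [0,0,0,0,0,0],
  [0,0,0,0,0,0],
  [0,0,0,0,0,0],
  [0,0,0,0,0,0],
  [0,0,0,0,0,0],
  [0,0,0,0,0,0],
  [0,0,0,0,0,0],
  [0,0,0,0,0,0],
  [0,0,0,0,0,0],
  [0,0,0,0,0,0],
], fingers=-1, squeeze=60)

```text
clock: 2.82
tcp_pos: [0.465, 0.1946, 0.0183]
tool_rot: [180.0, -0.1, 24.5]
force: [-0.9, 0.0, 6.8]
finger_gap: 0.176
gripper_force: 59.0
```

Call:
carry_out([
  [0,0,-0.02,0,0,0],
  [0,0,-0.05,0,0,0],
  [0,0,-0.08,0,0,0],
  [0,0,-0.11,0,0,0],
  [0,0,-0.14,0,0,0],
  [0,0,-0.17,0,0,0],
  [0,0,-0.2,0,0,0],
  [0,0,-0.22,0,0,0],
  [0,0,-0.22,0,0,0],
  [0,0,-0.22,0,0,0],
])

```text
clock: 3.65
tcp_pos: [0.4644, 0.1944, 0.238]
tool_rot: [180.0, -0.1, 24.5]
force: [0.1, -0.2, -2.9]
finger_gap: 0.172
gripper_force: 58.9
```

Run:
```python
from h import *
np.set_printoptions(precision=4,suppress=True)
print(observe()["tcp_pos"],observe()["finger_gap"])
a=capture("scene");b=capture("side");cv2.imwrite("pics/scene2.png",a);cv2.imwrite("pics/side2.png",b)
for n,im in(("scene",a),("side",b)):
    h=cv2.cvtColor(im,cv2.COLOR_BGR2HSV);m=cv2.inRange(h,(135,120,40),(165,255,255))
    ys,xs=np.nonzero(m)
    for i in(xs.argmin(),xs.argmax(),ys.argmin(),ys.argmax()): print(n,xs[i],ys[i],plane(n,xs[i],ys[i],.03),plane(n,xs[i],ys[i],.098))
f=lambda im,x,y,w,h,k:cv2.resize(im[y:y+h,x:x+w],None,fx=k,fy=k,interpolation=cv2.INTER_CUBIC)
cv2.imwrite("pics/crop2.png",np.hstack([f(a,200,140,133,200,3),f(b,225,150,133,200,3)])[:600])
```

```text
[0.4644 0.1944 0.238 ] 0.1721647429374557
scene 259 188 [ 0.4248 -0.1796  0.03  ] [ 0.4836 -0.1425  0.098 ]
scene 313 171 [ 0.2908 -0.0753  0.03  ] [ 0.3591 -0.0457  0.098 ]
scene 282 143 [ 0.2196 -0.2155  0.03  ] [ 0.2929 -0.1758  0.098 ]
scene 275 205 [ 0.4619 -0.1081  0.03  ] [ 0.518  -0.0761  0.098 ]
side 321 222 [ 0.4319 -0.11    0.03  ] [ 0.4097 -0.031   0.098 ]
side 379 229 [ 0.2681 -0.1417  0.03  ] [ 0.2576 -0.0604  0.098 ]
side 348 185 [ 0.4092 -0.318   0.03  ] [ 0.3886 -0.2241  0.098 ]
side 366 247 [ 0.2839 -0.0537  0.03  ] [0.2723 0.0214 0.098 ]
```

View pics/crop2.png

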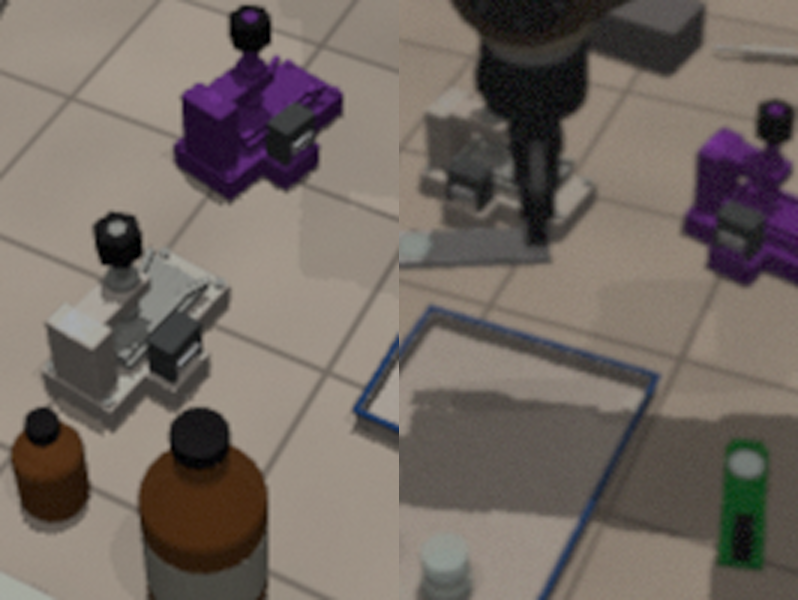

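The scene view now shows both clamps clear. The purple one's base reaches x≈0.46, so I'll lower the holder onto the bed close to the mouth rather than from far back. First I hover beside the clamp to measure it.

Call:
carry_out([
  [-0.048,0.192,0,0,0,0.585],
  [-0.048,0.192,0,0,0,0.585],
  [-0.048,0.192,0,0,0,0.585],
  [-0.048,0.192,0,0,0,0.585],
  [-0.048,0.192,0,0,0,0.585],
  [-0.048,0.192,0,0,0,0.585],
  [-0.048,0.192,0,0,0,0.585],
  [-0.048,0.192,0,0,0,0.585],
  [-0.048,0.192,0,0,0,0.585],
  [-0.048,0.192,0,0,0,0.585],
])

```text
clock: 4.58
tcp_pos: [0.5001, 0.0008, 0.237]
tool_rot: [-180.0, 0.0, -8.9]
force: [0.5, 0.2, -2.9]
finger_gap: 0.175
gripper_force: 59.4
```

Run:
```python
from h import *
import json
m=camera_model("wrist");w=capture("wrist");s=observe()
print(s["tcp_pos"],s["tool_rot"],s["joints"],np.round(m["pose"],4).tolist())
cv2.imwrite("pics/w2.png",w)
json.dump({k:np.array(v).tolist() for k,v in m.items()},open("w2.json","w"))
cv2.imwrite("pics/w2c.png",cv2.resize(w[20:320,260:560],(600,600),interpolation=cv2.INTER_CUBIC))
print("purple col top",[plane("scene",*p,.098) for p in((261.7,171.7),(278,178),(283,167))],"knob",plane("scene",283,145,.159))
```

```text
[0.50016849 0.00076197 0.23710223] [-1.79997050e+02  2.10404070e-02 -8.95110873e+00] [-7.48555420e+00  1.76251830e+01  1.06030466e+02  4.18866937e-03
  5.63653092e+01  9.14632343e+01] [[-0.155, -0.9483, -0.277, 0.5694], [-0.9879, 0.1492, 0.0421, -0.0101], [0.0014, 0.2802, -0.9599, 0.3806], [0.0, 0.0, 0.0, 1.0]]
purple col top [array([ 0.42564435, -0.167398  ,  0.098     ]), array([ 0.42708921, -0.11651863,  0.098     ]), array([ 0.38233677, -0.12515931,  0.098     ])] knob [ 0.36489714 -0.13396254  0.159     ]
```

View pics/w2c.png

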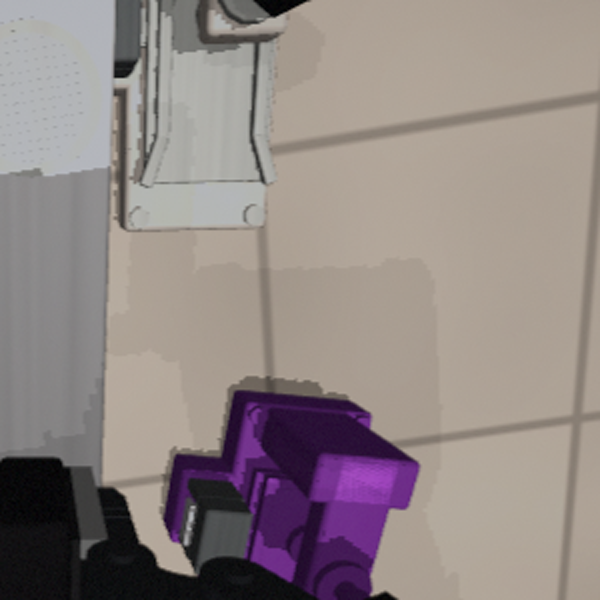

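The crop shows the clamp bed with its flared rails. The bed front edge is at crop row ~184, and the rails turn straight near rows ~132, at columns ~167 and ~252. I want a larger zoom of the bed and a light-profile check.

Run:
```python
from h import *
w=cv2.imread("pics/w2.png")
cv2.imwrite("pics/w2z.png",cv2.resize(w[20:140,310:410],(666,800)[::1],interpolation=cv2.INTER_CUBIC)[:600])
```

```text
(no output)
```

View pics/w2z.png

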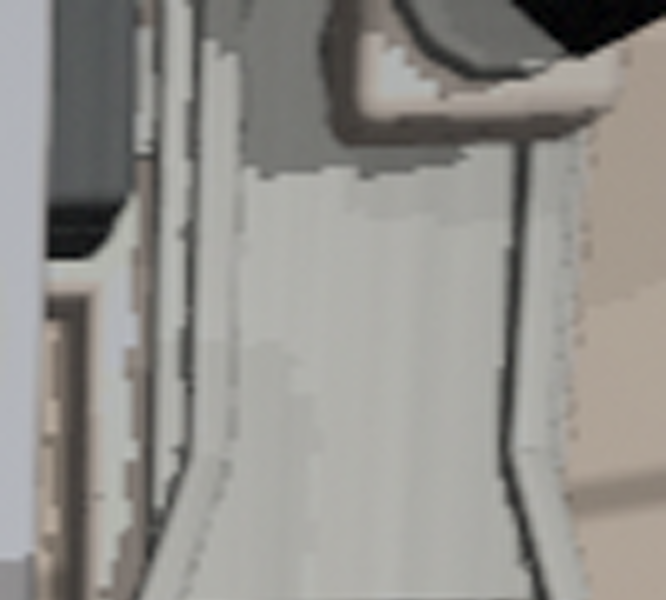

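Run:
```python
from h import *
import json
np.set_printoptions(precision=4,suppress=True)
m=json.load(open("w2.json"))
P=lambda u,v,z:plane("w",310+u/6.66,20+v/6.667,z,m)[:2]
for z in(.051,):
    L1,L2=P(235,445,z),P(240,100,z);R1,R2=P(516,445,z),P(528,160,z)
    print("top",L1,L2,R1,R2)
    for a,b in((L1,L2),(R1,R2)): print("yaw",np.degrees(np.arctan2(*(b-a)[::-1])))
    print("width",np.linalg.norm(L1-R1), "mid",(L1+R1)/2)
r1,r2=P(503,445,.044),P(516,160,.044);print("right foot",r1,r2,np.degrees(np.arctan2(*(r2-r1)[::-1])))
Q=lambda u,v,z:plane("w",260+u/2,20+v/2,z,m)[:2]
a,b=Q(150,185,.044),Q(265,183,.044);print("bed front",a,b,np.degrees(np.arctan2(*(b-a)[::-1]))+90)
# arm front edge z=.098 bottom z=.08, zoom row ~120
print("arm front",P(360,120,.098),P(580,110,.098),P(340,140,.08))
# red/white body front corners z? 
print("base front",Q(122,228,.03),Q(263,229,.03))
```

```text
top [ 0.5879 -0.0816] [ 0.6321 -0.0865] [ 0.5816 -0.1215] [ 0.6185 -0.1253]
yaw -6.303548481681023
yaw -5.894058784939104
width 0.040417257674336425 mid [ 0.5848 -0.1015]
right foot [ 0.5822 -0.122 ] [ 0.6198 -0.1261] -6.205995637177426
bed front [ 0.5659 -0.0707] [ 0.5579 -0.1275] -7.962473619789776
arm front [ 0.6189 -0.0894] [ 0.6159 -0.1153] [ 0.6201 -0.0918]
base front [ 0.5464 -0.0563] [ 0.5343 -0.1301]
```

Rail width comes out at 40.4 mm, matching the given 40. The clamp origin is ≈(0.6345,-0.1073), yaw ≈-6.8°, and it agrees with the triangulated knob. I line up with the nose 31 mm short of the axis, then lower.

Call:
carry_out([
  [0,0.03,0,0,0,-0.0375],
  [0,0.06,0,0,0,-0.0375],
  [0,0.0915,0,0,0,-0.0375],
  [0,0.0915,0,0,0,-0.0375],
  [0,0.0915,0.03,0,0,-0.0375],
  [0,0.0915,0.06,0,0,-0.0375],
  [0,0.0915,0.09,0,0,-0.0375],
  [0,0.0915,0.12,0,0,-0.0375],
  [0,0.0915,0.137,0,0,-0.0375],
  [0,0.0915,0.137,0,0,-0.0375],
])

```text
clock: 5.47
tcp_pos: [0.4847, -0.0894, 0.0974]
tool_rot: [-179.9, 0.3, -6.8]
force: [0.1, 0.2, -2.1]
finger_gap: 0.176
gripper_force: 59.6
```

Run:
```python
from h import *
import json
m=camera_model("wrist");w=capture("wrist");s=observe();b=capture("scene")
print(s["tcp_pos"],s["tool_rot"],s["force"])
cv2.imwrite("pics/w3.png",w);cv2.imwrite("pics/scene3.png",b)
json.dump({k:np.array(v).tolist() for k,v in m.items()},open("w3.json","w"))
f=lambda im,x,y,w,h,k:cv2.resize(im[y:y+h,x:x+w],None,fx=k,fy=k,interpolation=cv2.INTER_CUBIC)
cv2.imwrite("pics/w3c.png",np.hstack([f(w,175,0,200,300,2),f(b,200,180,100,150,4)]))
```

```text
[ 0.4854787  -0.08972896  0.0992503 ] [-1.79962405e+02  1.74439315e-01 -6.84964573e+00] [-0.00667687  0.37233231 -1.08968836]
```

View pics/w3c.png

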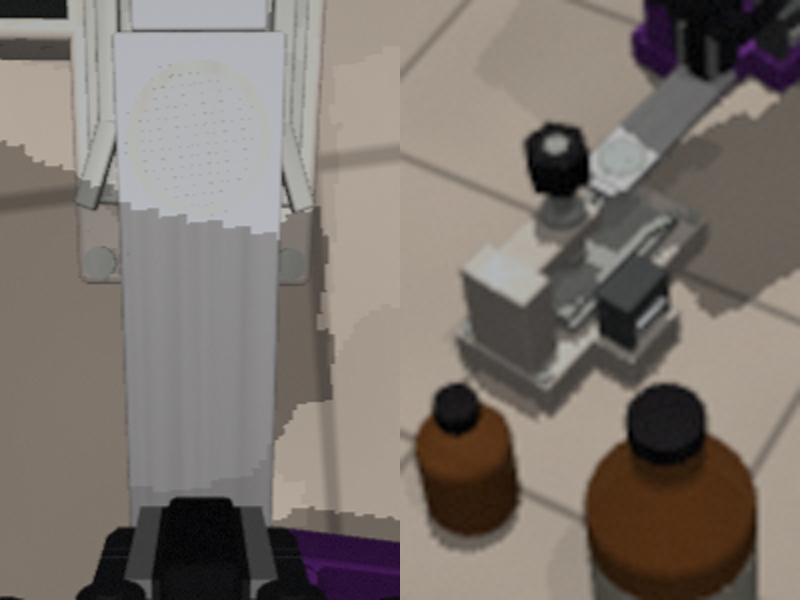

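The plate sits centred between the rails at the nose (crop column 200). The base screws, at 100 and 291, are centred on 195.5, so the clamp is about 1° more clockwise than the tool. I correct that and lower to just over the bed.

Call:
carry_out([
  [0,-0.002,0,0,0,0.016],
  [0,-0.002,0,0,0,0.016],
  [0,-0.002,0.01,0,0,0.016],
  [0,-0.002,0.02,0,0,0.016],
  [0,-0.002,0.03,0,0,0.016],
  [0,-0.002,0.035,0,0,0.016],
  [0,-0.002,0.038,0,0,0.016],
  [0,-0.002,0.04,0,0,0.016],
  [0,-0.002,0.04,0,0,0.016],
  [0,-0.002,0.04,0,0,0.016],
])

```text
clock: 6.4
tcp_pos: [0.4862, -0.0886, 0.0603]
tool_rot: [-180.0, 0.0, -7.8]
force: [-0.0, 0.7, -1.9]
finger_gap: 0.177
gripper_force: 59.6
```

Call:
carry_out([
  [0,0,0.0005,0,0,0],
  [0,0,0.001,0,0,0],
  [0,0,0.001,0,0,0],
])

```text
clock: 6.65
tcp_pos: [0.4864, -0.0886, 0.0595]
tool_rot: [180.0, -0.0, -7.8]
force: [-0.3, 0.8, -2.2]
finger_gap: 0.177
gripper_force: 59.7
```

Call:
carry_out([
  [0,0,0.0005,0,0,0],
  [0,0,0.001,0,0,0],
  [0,0,0.001,0,0,0],
  [0,0,0.001,0,0,0],
])

```text
clock: 6.98
tcp_pos: [0.4863, -0.0886, 0.0584]
tool_rot: [180.0, -0.0, -7.8]
force: [-0.6, 0.9, -0.2]
finger_gap: 0.175
gripper_force: 59.7
```

Call:
carry_out([
  [0,0,0.0005,0,0,0],
  [0,0,0.001,0,0,0],
  [0,0,0.001,0,0,0],
  [0,0,0.001,0,0,0],
])

```text
clock: 7.32
tcp_pos: [0.4861, -0.0886, 0.0577]
tool_rot: [180.0, -0.0, -7.8]
force: [-3.7, 0.2, 5.9]
finger_gap: 0.173
gripper_force: 60.9
```

Call:
carry_out([
  [0.002,0,-0.0005,0,0,0],
  [0.005,0,-0.0005,0,0,0],
  [0.008,0,-0.0005,0,0,0],
  [0.011,0,-0.0005,0,0,0],
  [0.014,0,-0.0005,0,0,0],
  [0.017,0,-0.0005,0,0,0],
  [0.02,0,-0.0005,0,0,0],
  [0.02,0,-0.0005,0,0,0],
])

```text
clock: 7.98
tcp_pos: [0.5066, -0.0914, 0.058]
tool_rot: [180.0, -0.0, -7.8]
force: [-2.8, 1.4, 5.8]
finger_gap: 0.173
gripper_force: 60.8
```

Call:
carry_out([
  [0.004,0,0,0,0,0],
  [0.008,0,0,0,0,0],
  [0.012,0,0,0,0,0],
  [0.016,0,0,0,0,0],
  [0.02,0,0,0,0,0],
  [0.024,0,0,0,0,0],
  [0.028,0,0,0,0,0],
  [0.03,0,0,0,0,0],
  [0.03,0,0,0,0,0],
])

```text
clock: 8.73
tcp_pos: [0.5361, -0.0953, 0.058]
tool_rot: [-180.0, 0.0, -7.8]
force: [-3.6, 2.2, 7.9]
finger_gap: 0.175
gripper_force: 61.1
```

Call:
carry_out([
  [0.001,0,0,0,0,0],
  [0.002,0,0,0,0,0],
  [0.003,0,0,0,0,0],
  [0.004,0,0,0,0,0],
  [0.005,0,0,0,0,0],
  [0.006,0,0,0,0,0],
  [0.006,0,0,0,0,0],
])

```text
clock: 9.32
tcp_pos: [0.5416, -0.096, 0.0581]
tool_rot: [-180.0, 0.0, -7.8]
force: [-5.3, 2.3, 8.4]
finger_gap: 0.176
gripper_force: 61.2
```

Call:
carry_out([
  [0.001,0,0,0,0,0],
  [0.002,0,0,0,0,0],
  [0.002,0,0,0,0,0],
])

```text
clock: 9.57
tcp_pos: [0.5436, -0.0963, 0.0581]
tool_rot: [-180.0, 0.0, -7.8]
force: [-5.3, 2.1, 8.2]
finger_gap: 0.179
gripper_force: 61.2
```

Call:
carry_out([
  [0.001,0,0,0,0,0],
  [0.002,0,0,0,0,0],
  [0.002,0,0,0,0,0],
])

```text
clock: 9.82
tcp_pos: [0.5443, -0.0964, 0.0579]
tool_rot: [-180.0, 0.2, -7.8]
force: [-12.1, 2.0, 11.2]
finger_gap: 0.175
gripper_force: 61.7
```

Call:
carry_out([
  [0.001,0,0,0,0,0],
  [0.002,0,0,0,0,0],
  [0.002,0,0,0,0,0],
])

```text
clock: 10.07
tcp_pos: [0.5444, -0.0963, 0.0577]
tool_rot: [-180.0, 0.5, -7.8]
force: [-21.0, 2.8, 16.8]
finger_gap: 0.176
gripper_force: 62.3
```

It's home against the stop, at 21 N. I relax the push, release and rise.

Call:
carry_out([
  [-0.002,0,-0.0005,0,0,0],
  [-0.002,0,-0.0005,0,0,0],
  [-0.002,0,-0.0005,0,0,0],
])

```text
clock: 10.32
tcp_pos: [0.5443, -0.0964, 0.0582]
tool_rot: [-180.0, 0.2, -7.8]
force: [-10.6, 2.7, 7.8]
finger_gap: 0.176
gripper_force: 60.9
```

Call:
carry_out([
  [0,0,0,0,0,0],
  [0,0,0,0,0,0],
  [0,0,0,0,0,0],
  [0,0,0,0,0,0],
  [0,0,0,0,0,0],
], fingers=0.2)

```text
clock: 10.73
tcp_pos: [0.5459, -0.0968, 0.0582]
tool_rot: [180.0, -0.0, -7.8]
force: [-0.7, 0.4, 0.6]
finger_gap: 0.602
gripper_force: 0.0
```

Call:
carry_out([
  [0,0,-0.02,0,0,0],
  [0,0,-0.05,0,0,0],
  [0,0,-0.08,0,0,0],
  [0,0,-0.11,0,0,0],
  [0,0,-0.14,0,0,0],
  [0,0,-0.17,0,0,0],
  [0,0,-0.19,0,0,0],
  [0,0,-0.19,0,0,0],
  [0,0,-0.19,0,0,0],
  [0,0,-0.19,0,0,0],
])

```text
clock: 11.57
tcp_pos: [0.5453, -0.0967, 0.2475]
tool_rot: [-180.0, 0.1, -7.8]
force: [0.2, -0.4, 0.1]
finger_gap: 0.599
gripper_force: 0.0
```

Run:
```python
from h import *
import json
m=camera_model("wrist");w=capture("wrist");s=observe()
print(s["tcp_pos"],s["tool_rot"],s["force"],s["joints"])
cv2.imwrite("pics/w4.png",w)
json.dump({k:np.array(v).tolist() for k,v in m.items()},open("w4.json","w"))
b=cv2.imread("pics/scene3.png")
cv2.imwrite("pics/w4c.png",cv2.resize(w[0:300,150:450],(600,600),interpolation=cv2.INTER_CUBIC))
```

```text
[ 0.54524165 -0.09665879  0.24715094] [-1.79982328e+02  9.86454955e-02 -7.83370473e+00] [ 0.42714023 -0.13262176 -0.20311475] [-1.68885453e+01  2.14178903e+01  9.82061144e+01  2.21479322e-03
  6.04761928e+01  8.09440816e+01]
```

View pics/w4c.png

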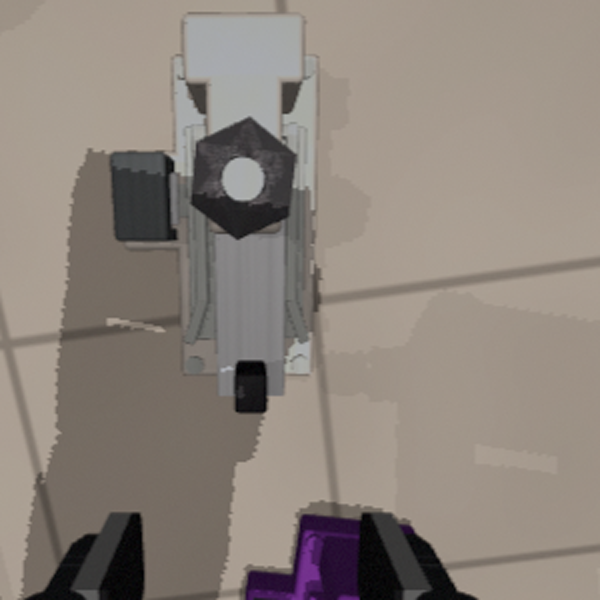

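The holder is in the bed with its plate under the foot. The knob hexagon is at crop (242,179), with its side flats tilted ~6° clockwise of the tool. I compute the knob centre, its yaw and the amber bottle's clearance.

Run:
```python
from h import *
import json
np.set_printoptions(precision=4,suppress=True)
m=json.load(open("w4.json"))
P=lambda u,v,z:plane("w",150+u/2,v/2,z,m)[:2]
print("disc",P(242,179,.159))
V=[P(*p,.159) for p in((249,118),(197,155),(192,207),(296,155),(290,207))]
for v in V: print(v)
mid=(V[1]+V[2]+V[3]+V[4])/4;print("centre",mid)
for a,b in((2,1),(4,3)): print("yaw",np.degrees(np.arctan2(*(V[b]-V[a])[::-1])),np.linalg.norm(V[a]-V[b]))
print("flats",np.linalg.norm((V[1]+V[2]-V[3]-V[4])/2))
print("grip",P(251,387,.09),"vtx yaw",np.degrees(np.arctan2(*(V[0]-mid)[::-1])))
print("bottle cap",plane("scene",266.5,287,.2),"small",plane("scene",214,281,.1))
w=cv2.imread("pics/w4.png")
```

```text
disc [ 0.6338 -0.1064]
[ 0.6522 -0.1113]
[ 0.6433 -0.0926]
[ 0.6273 -0.0882]
[ 0.6388 -0.1254]
[ 0.6227 -0.1214]
centre [ 0.633  -0.1069]
yaw -15.025410862774008 0.016621604796463196
yaw -13.760459681579837 0.01658232958204518
flats 0.03330455275837004
grip [ 0.5465 -0.0977] vtx yaw -13.039398087053938
bottle cap [0.801  0.0617 0.2   ] small [ 0.7842 -0.0838  0.1   ]
```

Call:
carry_out([
  [0.03,0,0,0,0,-0.12],
  [0.06,-0.001,0,0,0,-0.24],
  [0.089,-0.002,0,0,0,-0.36],
  [0.089,-0.002,0,0,0,-0.48],
  [0.089,-0.002,0,0,0,-0.6],
  [0.089,-0.002,0,0,0,-0.72],
  [0.089,-0.002,0,0,0,-0.84],
  [0.089,-0.002,0,0,0,-0.96],
  [0.089,-0.002,0,0,0,-1.08],
  [0.089,-0.002,0,0,0,-1.2],
], fingers=0.4)

```text
clock: 12.45
tcp_pos: [0.6338, -0.1068, 0.2466]
tool_rot: [-179.9, 0.0, 61.3]
force: [0.5, 0.1, 0.9]
finger_gap: 0.697
gripper_force: 0.0
```

Call:
carry_out([
  [0,0,0,0,0,-0.12],
  [0,0,0,0,0,-0.24],
  [0,0,0,0,0,-0.36],
  [0,0,0,0,0,-0.48],
  [0,0,0,0,0,-0.6],
  [0,0,0,0,0,-0.72],
  [0,0,0,0,0,-0.84],
  [0,0,0,0,0,-0.96],
  [0,0,0,0,0,-1.08],
  [0,0,0,0,0,-1.2],
])

```text
clock: 13.28
tcp_pos: [0.6338, -0.1069, 0.2466]
tool_rot: [-179.9, -0.1, 130.0]
force: [-0.3, 0.3, 0.1]
finger_gap: 0.698
gripper_force: 0.0
```

Call:
carry_out([
  [0,0,0,0,0,-0.12],
  [0,0,0,0,0,-0.24],
  [0,0,0,0,0,-0.36],
  [0,0,0,0,0,-0.48],
  [0,0,0,0,0,-0.6],
  [0,0,0,0,0,-0.63],
  [0,0,0,0,0,-0.63],
  [0,0,0,0,0,-0.63],
])

```text
clock: 13.95
tcp_pos: [0.6339, -0.1069, 0.2471]
tool_rot: [180.0, -0.1, 165.7]
force: [-0.9, 0.1, -0.2]
finger_gap: 0.701
gripper_force: 0.0
```

Run:
```python
from h import *
s=observe();print(s["tcp_pos"],s["tool_rot"],s["force"],s["ft_torque"],s["joints"])
```

```text
[ 0.63387654 -0.1068678   0.24710723] [ 1.79995426e+02 -1.03701471e-01  1.65681051e+02] [-0.91735091  0.07247167 -0.1995316 ] [ 0.01369356 -0.03782938 -0.0540512 ] [-1.54548502e+01  2.88394078e+01  8.54608353e+01  2.75989571e-03
  6.58035287e+01 -9.11370307e+01]
```

Call:
carry_out([
  [0,0,0.03,0,0,0],
  [0,0,0.06,0,0,0],
  [0,0,0.085,0,0,0],
  [0,0,0.105,0,0,0],
  [0,0,0.117,0,0,0],
  [0,0,0.122,0,0,0],
  [0,0,0.122,0,0,0],
  [0,0,0.122,0,0,0],
])

```text
clock: 14.62
tcp_pos: [0.6345, -0.107, 0.127]
tool_rot: [180.0, 0.1, 165.7]
force: [0.6, -0.7, 0.1]
finger_gap: 0.7
gripper_force: 0.0
```

Call:
carry_out([
  [0,0,0,0,0,0],
  [0,0,0,0,0,0],
  [0,0,0,0,0,0],
  [0,0,0,0,0,0],
  [0,0,0,0,0,0],
  [0,0,0,0,0,0],
  [0,0,0,0,0,0],
], fingers=-1, squeeze=70)

```text
clock: 15.2
tcp_pos: [0.6347, -0.1064, 0.1279]
tool_rot: [180.0, 0.1, 165.8]
force: [0.5, 3.7, 5.7]
finger_gap: 0.385
gripper_force: 69.1
```

```bash
cat > tab.py <<'E'
from h import *
import sys
s=observe();print(s["tcp_pos"],s["tool_rot"],s["force"],s["ft_torque"],s["joints"][5],s["finger_gap"])
n=sys.argv[1]
a=capture("scene");b=capture("side");cv2.imwrite(f"pics/t{n}a.png",a);cv2.imwrite(f"pics/t{n}b.png",b)
if n!="0":
    for k,im,(x,y) in(("a",a,(240,235)),("b",b,(225,195))):
        r=cv2.imread(f"pics/t0{k}.png")
        d=cv2.absdiff(im,r)[y:y+45,x:x+45].max(2);mm=d>50
        ys,xs=np.nonzero(mm);print(k,"changed",mm.sum(),(xs.mean()+x,ys.mean()+y) if mm.any() else "")
E
python3 tab.py 0
```

```text
[ 0.63471467 -0.106385    0.12789949] [1.79951674e+02 1.37157220e-01 1.65756493e+02] [0.51535655 3.74764848 5.66787296] [ 0.65173933  0.02929778 -0.11375957] -91.2097440835259 0.38482702230236615
```

The knob is gripped (34 mm). I turn clockwise, following the screw down 2.55 mm per rad.

Call:
carry_out([
  [0,0,0.00025,0,0,0.1],
  [0,0,0.0005,0,0,0.2],
  [0,0,0.00075,0,0,0.3],
  [0,0,0.001,0,0,0.4],
  [0,0,0.0013,0,0,0.5],
  [0,0,0.0015,0,0,0.6],
  [0,0,0.0018,0,0,0.7],
  [0,0,0.002,0,0,0.8],
  [0,0,0.0023,0,0,0.9],
  [0,0,0.0025,0,0,1.0],
])

```text
clock: 16.13
tcp_pos: [0.6348, -0.1063, 0.1254]
tool_rot: [179.9, 0.0, 108.2]
force: [1.8, 5.5, 5.6]
finger_gap: 0.389
gripper_force: 69.0
```

```bash
python3 tab.py 1
```

```text
[ 0.63478313 -0.10628834  0.12537536] [1.79861492e+02 4.23428317e-02 1.08221430e+02] [1.76471672 5.51139231 5.61720277] [0.67964048 0.061505   0.15710077] -33.653490510834274 0.3885857096559481
a changed 0 
b changed 0
```

```bash
sed -i 's/mm=d>50/mm=d>25/' tab.py
python3 - <<'E'
from h import *
for z in(.03,.045,.06):
  for y in(.066,.082):
    t=np.radians(-7.5);p=np.array([.634,-.1067,z])+[-np.sin(t)*y,np.cos(t)*y,0]
    for n in("scene","side"):
        m=camera_model(n);q=np.linalg.inv(m["pose"])@np.r_[p,1];u=np.array(m["mtx"])@q[:3];print(n,z,y,(u/u[2])[:2].round(1))
E
```

```text
scene 0.03 0.066 [263.7 261.5]
side 0.03 0.066 [245.3 218.9]
scene 0.03 0.082 [268.9 264.6]
side 0.03 0.082 [242.4 221.9]
scene 0.045 0.066 [263.4 257.8]
side 0.045 0.066 [245.1 214.9]
scene 0.045 0.082 [268.7 260.9]
side 0.045 0.082 [242.2 218. ]
scene 0.06 0.066 [263.2 254. ]
side 0.06 0.066 [244.9 210.9]
scene 0.06 0.082 [268.6 257.1]
side 0.06 0.082 [241.9 213.9]
```

Call:
carry_out([
  [0,0,0.00025,0,0,0.1],
  [0,0,0.0005,0,0,0.2],
  [0,0,0.00075,0,0,0.3],
  [0,0,0.001,0,0,0.4],
  [0,0,0.001,0,0,0.4],
])

```text
clock: 16.65
tcp_pos: [0.6348, -0.1063, 0.1243]
tool_rot: [179.9, -0.0, 85.2]
force: [0.9, 4.3, 5.1]
finger_gap: 0.386
gripper_force: 69.2
```

```bash
python3 tab.py 2
```

```text
[ 0.63477782 -0.10629188  0.12432341] [ 1.79858475e+02 -2.42619578e-02  8.52037498e+01] [0.9368212  4.32412068 5.14695875] [ 0.66672464  0.10643096 -0.13577941] -10.646495558086777 0.3862993635680043
a changed 12 (np.float64(242.5), np.float64(247.16666666666666))
b changed 7 (np.float64(250.14285714285714), np.float64(203.42857142857142))
```

Call:
carry_out([
  [0,0,0.00025,0,0,0.1],
  [0,0,0.0005,0,0,0.2],
])

```text
clock: 16.92
tcp_pos: [0.6348, -0.1063, 0.1238]
tool_rot: [179.9, -0.0, 73.9]
force: [1.4, 5.2, 5.9]
finger_gap: 0.385
gripper_force: 69.1
```

```bash
python3 tab.py 3
```

```text
[ 0.63480041 -0.10631115  0.12383048] [ 1.79863449e+02 -4.82339867e-02  7.38728993e+01] [1.43472318 5.20864753 5.86158885] [0.71650274 0.08546597 0.14985356] 0.6872691087881606 0.3854053336453686
a changed 11 (np.float64(242.36363636363637), np.float64(247.27272727272728))
b changed 9 (np.float64(247.88888888888889), np.float64(203.77777777777777))
```

Call:
carry_out([
  [0,0,0.00025,0,0,0.1],
  [0,0,0.0005,0,0,0.2],
  [0,0,0.00075,0,0,0.3],
  [0,0,0.00075,0,0,0.32],
])

```text
clock: 17.35
tcp_pos: [0.6348, -0.1063, 0.123]
tool_rot: [179.9, -0.1, 55.4]
force: [2.7, 4.2, 4.0]
finger_gap: 0.391
gripper_force: 69.1
```

```bash
python3 tab.py 4
```

```text
[ 0.63482766 -0.10628678  0.12302499] [ 1.79886147e+02 -9.14773293e-02  5.54393584e+01] [2.68026173 4.16155779 3.98267115] [ 0.75784956 -0.04167888  0.12665977] 19.12040305686 0.39050294189061674
a changed 12 (np.float64(242.5), np.float64(247.33333333333334))
b changed 9 (np.float64(257.55555555555554), np.float64(201.66666666666666))
```

Still free at 1.92 rad.

Call:
carry_out([
  [0,0,0.00025,0,0,0.1],
  [0,0,0.0005,0,0,0.2],
  [0,0,0.00075,0,0,0.3],
])

```text
clock: 17.7
tcp_pos: [0.6349, -0.1063, 0.1222]
tool_rot: [179.9, -0.1, 38.3]
force: [2.3, 4.3, 6.5]
finger_gap: 0.385
gripper_force: 69.3
```

```bash
python3 tab.py 5
```

```text
[ 0.63485062 -0.10631156  0.12224828] [ 1.79915747e+02 -1.22553910e-01  3.83150774e+01] [2.33759016 4.34541744 6.45829144] [0.78127188 0.02970138 0.14025958] 36.243097882777704 0.3851531225598792
a changed 12 (np.float64(242.5), np.float64(247.33333333333334))
b changed 11 (np.float64(257.1818181818182), np.float64(201.8181818181818))
```

Call:
carry_out([
  [0,0,0.00025,0,0,0.1],
  [0,0,0.0005,0,0,0.2],
  [0,0,0.00075,0,0,0.3],
])

```text
clock: 18.05
tcp_pos: [0.6349, -0.1063, 0.1216]
tool_rot: [180.0, -0.1, 21.1]
force: [1.8, 4.8, 5.8]
finger_gap: 0.386
gripper_force: 69.3
```

```bash
python3 tab.py 6
```

```text
[ 0.6348663  -0.10634988  0.12156823] [ 1.79951970e+02 -1.44236057e-01  2.11372494e+01] [1.75928658 4.84736889 5.84144143] [0.86290296 0.00898737 0.19839136] 53.419843140008645 0.38593982641912966
a changed 13 (np.float64(242.6153846153846), np.float64(247.15384615384616))
b changed 12 (np.float64(256.9166666666667), np.float64(202.0))
```

Torque has risen to 0.198, so the foot is in contact at roughly 16 N. I take smaller steps from here.

Call:
carry_out([
  [0,0,0.0002,0,0,0.08],
  [0,0,0.0004,0,0,0.16],
])

```text
clock: 18.32
tcp_pos: [0.6349, -0.1064, 0.1212]
tool_rot: [180.0, -0.2, 12.1]
force: [1.8, 4.7, 6.1]
finger_gap: 0.385
gripper_force: 69.3
```

```bash
python3 tab.py 7
```

```text
[ 0.63490586 -0.10637807  0.12123782] [ 1.79970787e+02 -1.56518660e-01  1.20514652e+01] [1.8160668  4.70380402 6.05063665] [ 0.82883947 -0.0209815   0.2209663 ] 62.505326788801284 0.38508994919556416
a changed 14 (np.float64(242.85714285714286), np.float64(247.07142857142858))
b changed 11 (np.float64(257.54545454545456), np.float64(202.0))
```

Call:
carry_out([
  [0,0,0.00025,0,0,0.1],
])

```text
clock: 18.5
tcp_pos: [0.6349, -0.1064, 0.121]
tool_rot: [180.0, -0.2, 6.6]
force: [1.3, 5.0, 5.5]
finger_gap: 0.388
gripper_force: 69.2
```

```bash
python3 tab.py 8
```

```text
[ 0.63488611 -0.10638627  0.12100262] [ 1.79984982e+02 -1.58266701e-01  6.57766534e+00] [1.28871493 4.97108712 5.53649659] [0.85800984 0.015826   0.21262357] 67.9790177021262 0.3878621876812918
a changed 12 (np.float64(242.5), np.float64(247.33333333333334))
b changed 14 (np.float64(257.42857142857144), np.float64(201.92857142857142))
```

Call:
carry_out([
  [0,0,0.0002,0,0,0.08],
])

```text
clock: 18.68
tcp_pos: [0.6349, -0.1064, 0.1208]
tool_rot: [180.0, -0.2, 2.0]
force: [0.7, 5.2, 5.8]
finger_gap: 0.386
gripper_force: 69.3
```

```bash
python3 tab.py 9
```

```text
[ 0.63491179 -0.10640524  0.12084631] [ 1.79997453e+02 -1.66039727e-01  1.97051897e+00] [0.72884209 5.20285627 5.84210572] [ 0.85466977 -0.06233086  0.24174875] 72.58285059242283 0.3864625436517563
a changed 13 (np.float64(242.76923076923077), np.float64(247.23076923076923))
b changed 12 (np.float64(257.4166666666667), np.float64(202.08333333333334))
```

Call:
carry_out([
  [0,0,0.0001,0,0,0.06],
])

```text
clock: 18.87
tcp_pos: [0.6349, -0.1064, 0.1207]
tool_rot: [-180.0, -0.2, -1.5]
force: [1.1, 4.8, 5.5]
finger_gap: 0.386
gripper_force: 69.2
```

```bash
python3 tab.py 10
```

```text
[ 0.63490807 -0.10639347  0.12067113] [-1.79991022e+02 -1.60180479e-01 -1.47819654e+00] [1.10413108 4.78643663 5.46973989] [ 0.8066249  -0.07177044  0.1968795 ] 76.0323234192716 0.38589021515956595
a changed 15 (np.float64(243.2), np.float64(247.06666666666666))
b changed 12 (np.float64(257.4166666666667), np.float64(202.08333333333334))
```

Run:
```python
import cv2,numpy as np
for o,n in(("scene3","t10a"),("side","t10b")):
    r,t=cv2.imread(f"pics/{o}.png",0),cv2.imread(f"pics/{n}.png",0)
    x,y=(254,248) if n[-1]=="a" else (236,206)
    print(r[y:y+18:2,x:x+18:2]);print(t[y:y+18:2,x:x+18:2])
```

```text
[[ 66  68  67  68  69  69  48  71  73]
 [ 69  69  68  67  68  46  37 105 114]
 [ 68  70  70  68  49  26  28 157 158]
 [ 69  68  69  50  25  69  74 157 159]
 [ 54  68  55  24  57 126  54 147 159]
 [ 24  33  25  53 141  67  99 152 142]
 [ 24  25  37 141  67  98 104  72 139]
 [ 23  28  41  74  92 105  72  66 133]
 [ 23  24  32  92 104  75  65  65 139]]
[[ 46  43  44  44  46  44  41  76  77]
 [ 43  44  44  43  46  32  40  97 102]
 [ 43  43  45  44  37  24  24 104 103]
 [ 43  45  43  37  24  62  61 103 103]
 [ 39  46  37  26  64  98  54  95 103]
 [ 27  33  27  58 107  73  77 109  93]
 [ 30  28  39 110  69 105 109  73  93]
 [ 29  32  45  78  91 111  76  71  92]
 [ 26  25  35 101 110  80  71  68 100]]
[[108 105  76  60  68  71  69  71  70]
 [148 159 116  39  45  53  64  70  67]
 [ 90 114 103  41  33  35  38  46  39]
 [ 78  79  64  74 102  75  52  36  39]
 [ 78  77  65  64  83  98  97  63  39]
 [131 105  80  64  85  82  79  57  35]
 [155 135  93  96  98  93  91  72  42]
 [155 137  89  83  82  90 101  93 100]
 [153 141  91  76  78  77  82 101 112]]
[[ 91  94  70  48  46  46  53  46  45]
 [105 106  81  38  36  40  45  48  48]
 [ 84  91  78  39  39  41  31  40  33]
 [ 80  81  67  74  87  72  49  38  37]
 [ 79  83  67  63  81  85  89  57  34]
 [ 96  94  84  64  83  82  82  56  38]
 [ 98  90  91  99 101  98  94  74  33]
 [ 97  95  83  79  83  94 101  86  71]
 [ 98  94  84  78  79  80  86  89  88]]
```

Call:
carry_out([
  [0,0,0.0001,0,0,0.05],
])

```text
clock: 19.05
tcp_pos: [0.6349, -0.1064, 0.1206]
tool_rot: [-180.0, -0.2, -4.3]
force: [2.2, 5.3, 5.6]
finger_gap: 0.384
gripper_force: 69.2
```

```bash
python3 tab.py 11
```

```text
[ 0.63491514 -0.10640785  0.12061996] [-1.79987859e+02 -1.63529128e-01 -4.33991534e+00] [2.22668396 5.34968504 5.58066179] [ 0.79113434 -0.04780752  0.19289744] 78.8977797951163 0.38397148490469263
a changed 14 (np.float64(243.0), np.float64(247.07142857142858))
b changed 13 (np.float64(257.15384615384613), np.float64(202.0))
```

Call:
carry_out([
  [0,0,0.0001,0,0,0.05],
])

```text
clock: 19.23
tcp_pos: [0.6349, -0.1064, 0.1205]
tool_rot: [-180.0, -0.2, -7.2]
force: [1.6, 3.6, 5.3]
finger_gap: 0.388
gripper_force: 69.2
```

```bash
sed -i 's/mm=d>25/mm=d>20/' tab.py; python3 tab.py 12
```

```text
[ 0.6348942  -0.10643045  0.12045669] [-1.79977382e+02 -1.57445889e-01 -7.21004986e+00] [1.59435808 3.62509127 5.31070832] [ 0.82894615 -0.02726978  0.24122239] 81.76356405646102 0.38784333640003815
a changed 21 (np.float64(243.38095238095238), np.float64(247.9047619047619))
b changed 39 (np.float64(250.2051282051282), np.float64(208.5897435897436))
```

```bash
cat > cmp.py <<'E'
import cv2,numpy as np,sys
p,q=sys.argv[1:]
for k,(x,y) in(("a",(250,240)),("b",(230,200))):
    d=cv2.absdiff(cv2.imread(f"pics/t{p}{k}.png"),cv2.imread(f"pics/t{q}{k}.png"))[y:y+35,x:x+35].max(2)
    ys,xs=np.nonzero(d>20);print(k,len(xs),d.max(),(xs.mean()+x,ys.mean()+y) if len(xs) else "")
E
python3 cmp.py 11 12; python3 cmp.py 10 11;python3 cmp.py 0 12
```

```text
a 0 12 
b 19 49 (np.float64(243.31578947368422), np.float64(215.4736842105263))
a 0 9 
b 0 14 
a 0 18 
b 39 53 (np.float64(250.2051282051282), np.float64(208.5897435897436))
```

The change at side pixel (243,215) is exactly where the tab should appear. It seems to have popped between the two shots, so I confirm with fresh pictures.

```bash
python3 tab.py 13; python3 cmp.py 11 13
python3 - <<'E'
import cv2,numpy as np
f=lambda im,x,y:cv2.resize(im[y:y+50,x:x+65],(390,300),interpolation=cv2.INTER_CUBIC)
r=lambda n,x,y:f(cv2.imread(f"pics/{n}.png"),x,y)
cv2.imwrite("pics/tabc.png",np.vstack([np.hstack([r("t11a",230,230),r("t13a",230,230)]),np.hstack([r("t11b",215,190),r("t13b",215,190)])]))
E
```

```text
[ 0.63491276 -0.10640263  0.12045836] [-1.79973185e+02 -1.62210751e-01 -7.34991405e+00] [1.43520873 4.96937998 5.90680553] [ 0.7646503   0.01560617 -0.0931926 ] 81.90084261255765 0.3888893137690121
a changed 56 (np.float64(258.0), np.float64(255.375))
b changed 47 (np.float64(249.06382978723406), np.float64(209.70212765957447))
a 35 59 (np.float64(265.51428571428573), np.float64(259.3142857142857))
b 25 49 (np.float64(243.32), np.float64(215.68))
```

View pics/tabc.png

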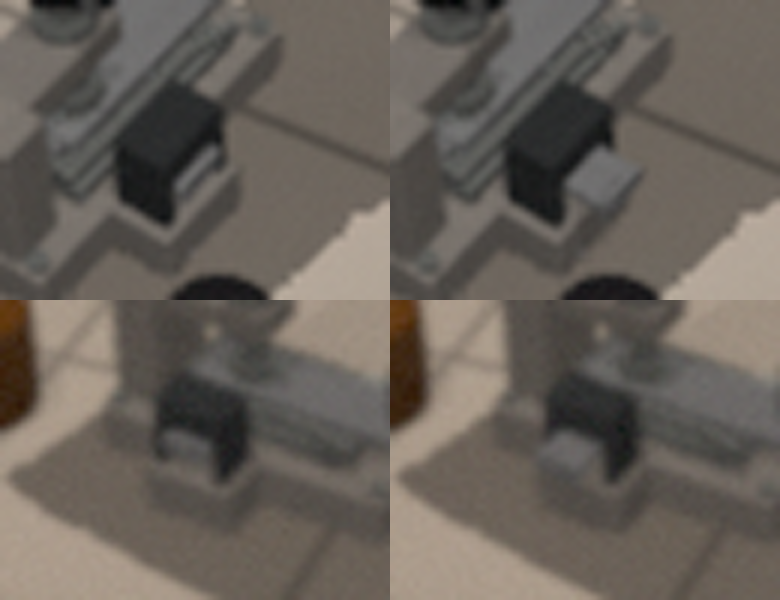

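The tab has popped out in both views (scene (266,259), side (243,216)). I stop here, open the fingers and rise.

Call:
carry_out([
  [0,0,0,0,0,0],
  [0,0,0,0,0,0],
  [0,0,0,0,0,0],
  [0,0,0,0,0,0],
  [0,0,0,0,0,0],
  [0,0,0,0,0,0],
], fingers=0.4)

```text
clock: 19.93
tcp_pos: [0.634, -0.107, 0.1189]
tool_rot: [180.0, 0.0, -7.3]
force: [0.4, 1.1, -0.7]
finger_gap: 0.7
gripper_force: 0.0
```

Call:
carry_out([
  [0,0,-0.01,0,0,0],
  [0,0,-0.03,0,0,0],
  [0,0,-0.06,0,0,0],
  [0,0,-0.09,0,0,0],
  [0,0,-0.11,0,0,0],
  [0,0,-0.12,0,0,0],
  [0,0,-0.12,0,0,0],
  [0,0,-0.12,0,0,0],
  [0,0,-0.12,0,0,0],
  [0,0,-0.12,0,0,0],
])

```text
clock: 20.77
tcp_pos: [0.6336, -0.1068, 0.2373]
tool_rot: [-180.0, 0.1, -7.3]
force: [-0.1, 0.1, -1.1]
finger_gap: 0.704
gripper_force: 0.0
```

```bash
python3 tab.py 14; python3 cmp.py 13 14; python3 -c "
from workcell import *
print(finish_job())"
```

```text
[ 0.63362175 -0.10681467  0.23730874] [-1.79978745e+02  1.41826394e-01 -7.26061360e+00] [-0.05084684  0.10656025 -1.12200859] [ 0.0191958  -0.02170558  0.00023351] 81.80458024576815 0.7043221484578785
a changed 131 (np.float64(265.25954198473283), np.float64(261.9541984732824))
b changed 214 (np.float64(239.2289719626168), np.float64(218.64953271028037))
a 54 72 (np.float64(264.7037037037037), np.float64(259.8333333333333))
b 81 64 (np.float64(235.17283950617283), np.float64(218.59259259259258))
the job is handed in; nothing more can be done
None
```

The holder is clamped home against the stop, I stopped turning as soon as the tab popped out, and the gripper let go clear of everything; the job is handed in at about 21 s with no verdict shown.

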